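# Snap the missing knob onto the table hob

## Robot

A 6-joint arm with a two-finger parallel gripper is mounted at the origin on a cart in front of the work surface, level with it; the furniture and walls round the work are solid. World frame = base frame: x ahead of the robot, y to its left, z up, the work surface at z = 0. Lengths are in m, angles in rad, forces in N, time in s.
With the tool pointing down it reaches from about 0.325 to 0.9 m from the base axis. Payload 6.1 kg.
Tool frame: the origin (TCP) lies midway between the tips of the shut fingers; the grasp point (between the pads) lies 19 mm behind it; z points along the fingers, y is the line along which they close (so a half turn about z gives the same grasp; the last joint's range is limited). The gripper opens to 85 mm and grips with 20 to 120 N. Pads are 22 mm wide; open, the fingers measure 114 mm over their backs; the gripper's body (76 mm by 85 mm) begins 54 mm behind the grasp point. The pads swing forward as they close: fully open they stand 13 mm farther back than shut.
Start: joints at [-1.306, 0.22, 1.526, -0, 1.395, -0.126], TCP at [0.238, -0.578, 0.231] pointing down, gripper open.
Joint ranges: [-2.98, 2.98], [-0.91, 2.08], [0.09, 2.57], [-1.24, 4.39], [0.2, 2.65], [-2.68, 2.68]. Speed limits (rad/s): [2.57, 2.57, 3.01, 3.14, 3.14, 3.14].

## Interface

Orientations are given as [roll, pitch, yaw] about the fixed x, y, z axes, in that order (R = Rz(yaw) Ry(pitch) Rx(roll)).
In Python, from plant import movep, move_l, set_joints, gripper_to, hold, inverse_kinematics, observe, get_image, get_calibration, Unreachable, job_done gives the robot as it stands. Calls block until the motion is done:
- movep(position, orientation): joint-space move of the TCP to a pose.
- move_l(position, feed=0.15, rotation=None, max_force=None): straight line of the TCP; rotation=None keeps the orientation; feed is the mean speed in m/s. With max_force (N) it stops when the force on the tool has changed by that much, and returns True; else False.
- set_joints(angles): joint-space move.
- gripper_to(opening, f_grip=None): finger opening in m; f_grip is the grip in N (None keeps the last); returns when the fingers have stopped.
- hold(seconds).
- inverse_kinematics(position, orientation): joint angles nearest the present ones, or None.
- observe(): the state.
- get_image(name): name is "scene" or "side" or "wrist"; returns (picture, depth): 400x640x3 uint8, red, green, blue; 400x640 float32, m along the optical axis (not along the pixel's ray), 0 where there is no reading.
- get_calibration(name): a dict with "intrinsics" (3x3 intrinsics, pixels), "world_from_camera" (4x4, takes a point from camera to world coordinates). Camera axes: x right, y down, z forward; pixel columns grow to the right and rows downward; lengths in m; the calibration is good to about 2 mm. A picture is of the moment at which its call begins: read the wrist's pose just before it. get_calibration takes no time and is no camera call; for the wrist camera it gives the pose at the moment of the call.
A pose or a line that the arm cannot do raises Unreachable and nothing moves.
- job_done(): hands the job in; it is judged then, once.
The state is a dict: "time_s": time; "q": joint angles; "joint_velocities": joint speeds; "joint_torque": joint torques, N m; "eef_pos": TCP position; "tcp_rot": TCP orientation; "ft_force": force on the tool from outside, world axes, zero at the start; "torque": the same for the moment, N m; "opening": finger opening in m; "grasp_force": force on a finger pad.
Only numpy, scipy, OpenCV 4.12 (cv2) and the standard library are available. Lean on these libraries where they do the work, as an engineer would, in place of code of your own. Each camera call takes 0.05 s, during which the arm holds its last target. There are 200 camera calls.

## Task

One of the two control knobs of the table hob has come off. Take the loose black bar-shaped knob that matches the one still fitted, turn it so that its white line points to the cooking plates just as on the fitted knob, and push it straight down onto the bare brass D-shaft until it snaps and sits flush on the deck; then let go. Leave the round white dial where it stands.

Things in the scene. Friction and masses are not known exactly. Their poses are not given: they have to be found in the camera images.
- knob: Loose black bar knob, 80 g, 42 mm tall, upright on the table, mouth down. Round flange (68 mm wide, 5 mm high), above it a bar 56 mm long (its x), 46 mm wide (its y): grip the bar's flat sides from above. Origin: centre of underside; x along the white line to its marked end; z up. Bore below: mouth 44 mm wide, 5 mm deep, then a D 34 mm wide, flat 5.5 mm from the axis on +x, to 32 mm deep.
- knob_line (a point): The marked end of the white line on the loose knob: 28 mm from its origin along its x, 42 mm above its underside.
- shaft: Bare brass D-shaft on the fixed hob, 30 mm tall, 27 mm wide, flat 2 mm from the axis, top 13 mm tapered to a 10 mm tip. Origin: on its axis at deck level (55 mm above the table), where the knob's origin ends; z up; x to the plates: shaft flat and knob x face this way. Play 3 mm, 15 deg; side catches stop it 11 mm high; a push of 5 to 15 N snaps it home. The fitted knob is 124 mm to one side.
- dial: The wrong part, to be left alone: a loose round white dial with a red line on top, 54 mm in diameter, 31 mm tall, standing upright on the table near the loose knob. Origin: centre of the underside.
Not all that is in view belongs to the job. Leave any pink look-alike of the knob alone.

How it is judged:
By the outcome, as a careful person would: the job done as asked, in the order asked, and still so for the second after the job is handed in, with the robot touching nothing.
It also fails if it takes over 38 s, if anything falls off the work surface, if the arm or the gripper's body presses on something with over 40 N, if the wrist force passes 120 N, or if a joint passes its speed limit or range.

## Working session

There is one attempt and no reset: what is moved stays moved. The work goes in short steps, each a Python script; the robot and the scene stay as the last script left them, time stands still between calls to the robot, and variables do not carry over. Pictures are saved under pics/ and viewed, at most 10 in all, crops included, and the job is handed in when it is done.

```bash
mkdir -p pics
cat > h.py <<'E'
import numpy as np, cv2
from plant import *
def snap(n,f):
    c=get_calibration(n); p,d=get_image(n); cv2.imwrite(f'pics/{f}.png',p[:,:,::-1]); np.savez(f'pics/{f}.npz',p=p,d=d,K=c['intrinsics'],T=c['world_from_camera']); return p,d,c
def ld(f): return np.load(f'pics/{f}.npz')
def w(f,u,v,z=None):
    a=ld(f); r=np.linalg.inv(a['K'])@[u,v,1]; T=a['T']; o=T[:3,3]; R=T[:3,:3]@r
    s=(z-o[2])/R[2] if z is not None else a['d'][int(round(v)),int(round(u))]
    return np.round(o+s*R,4)
E
python3 - <<'E'
from h import *
a=snap('scene','s0')[0];b=snap('side','d0')[0]
print(observe()['time_s'],observe()['tcp_rot'])
E
```

```text
0.1 [-3.13985998e+00 -2.21063439e-04  3.90795281e-01]
```

View pics/s0.png

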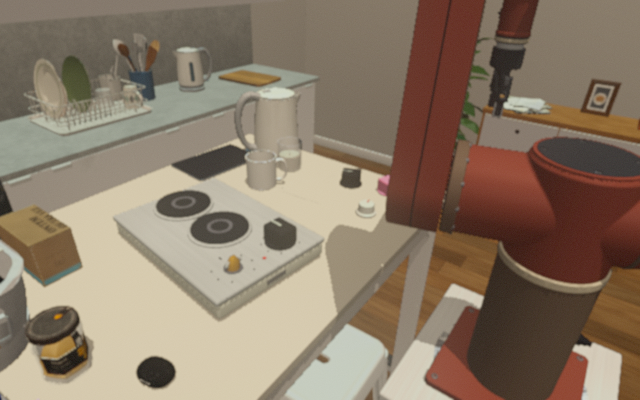

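View pics/d0.png

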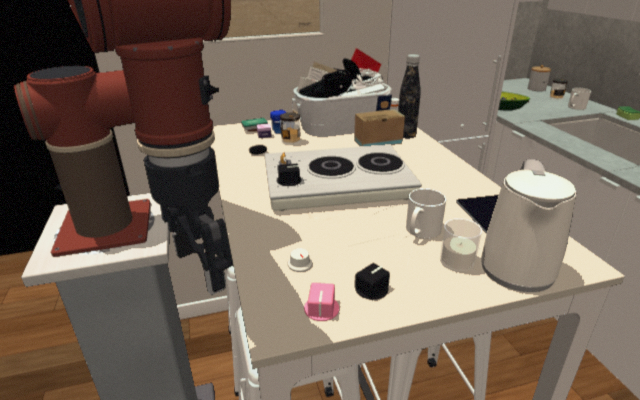

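In the side view, these could be taken for the knob: loose black bar knob (372,281), pink look-alike (321,300), white dial (299,259), fitted knob (289,173) and black jar lid (258,149). I choose (372,281). In the scene view the knob is at (351,177), the shaft at (233,264) and the fitted knob at (280,234).

Run:
```python
from h import *
a=ld('s0')['p'][:,:,::-1];b=ld('d0')['p'][:,:,::-1]
r=lambda i,x,y,ww,hh:cv2.resize(i[y:y+hh,x:x+ww],(400,300),interpolation=cv2.INTER_CUBIC)
cv2.imwrite('pics/c1.png',np.vstack([np.hstack([r(b,340,255,64,48),r(a,330,160,40,30)]),np.hstack([r(b,262,145,64,48),r(a,214,210,92,69)])]))
for f,u,v in [('d0',372,281),('d0',372,272),('d0',299,259),('d0',289,170),('s0',351,172),('s0',351,180),('s0',366,204),('s0',280,228),('s0',234,262),('s0',238,283),('s0',254,262)]: print(f,u,v,w(f,u,v))
```

```text
d0 372 281 [ 0.5394 -0.4337  0.0403]
d0 372 272 [ 0.5489 -0.4101  0.0419]
d0 299 259 [ 0.4253 -0.3089  0.0276]
d0 289 170 [ 0.4732 -0.0117  0.093 ]
s0 351 172 [ 0.5447 -0.399   0.0424]
s0 351 180 [ 0.5371 -0.3893  0.0226]
s0 366 204 [ 0.426  -0.2809  0.0319]
s0 280 228 [0.4637 0.0171 0.0976]
s0 234 262 [0.4794 0.134  0.075 ]
s0 238 283 [0.4495 0.1552 0.054 ]
s0 254 262 [0.4672 0.0933 0.0557]
```

View pics/c1.png

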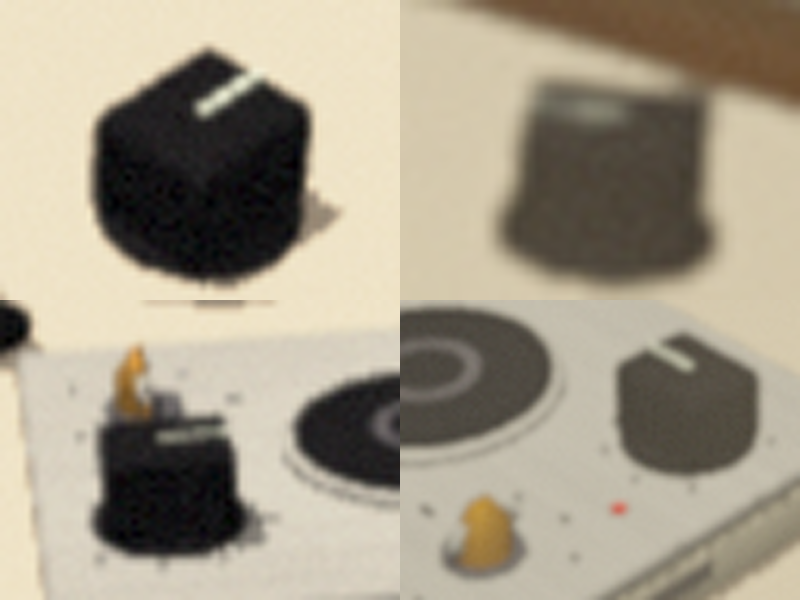

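Run:
```python
from h import *
def ang(f,p,q,z):
    A=w(f,*p,z);B=w(f,*q,z); print(f,A,B,np.degrees(np.arctan2(B[1]-A[1],B[0]-A[0])))
ang('d0',(372,273),(382,266.5),.042)
ang('d0',(287,166.8),(298,165.8),.097)
ang('s0',(283.2,224.5),(274,218.8),.097)
# top faces by depth
def cloud(f):
    a=ld(f);d=a['d'];v,u=np.mgrid[:400,:640];K=a['K'];T=a['T']
    P=np.stack([(u-K[0,2])/K[0,0]*d,(v-K[1,2])/K[1,1]*d,d],-1)@T[:3,:3].T+T[:3,3];P[d==0]=9;return P.reshape(-1,3)
for f in('s0','d0'):
    P=cloud(f)
    for n,c,z0,z1,r in [('knob',(.545,-.405),.037,.05,.05),('fit',(.467,.01),.09,.105,.05),('shaft',(.475,.132),.063,.1,.03)]:
        m=(np.hypot(*(P[:,:2]-c).T)<r)&(P[:,2]>z0)&(P[:,2]<z1); Q=P[m]
        if len(Q)>4: print(f,n,len(Q),Q.mean(0).round(4),Q.max(0).round(4),cv2.minAreaRect(Q[:,:2].astype('f4')))
    m=(P[:,2]>.048)&(P[:,2]<.062)&(P[:,0]>.4)&(P[:,0]<.95)&(abs(P[:,1]-.1)<.3); print(f,'deck',m.sum(),cv2.minAreaRect(P[m][:,:2].astype('f4')))
c=get_calibration('wrist');o=observe();print(o['eef_pos'],c['world_from_camera'].round(3),c['intrinsics'])
for y in (-.7,-.3,.5): print(inverse_kinematics([.545,-.405,.15],[np.pi,0,y]))
```

```text
d0 [ 0.5476 -0.4132  0.042 ] [ 0.5744 -0.3998  0.042 ] 26.56505117707799
d0 [0.4708 0.0008 0.097 ] [ 0.5    -0.0019  0.097 ] -5.282875548676179
s0 [0.4675 0.0023 0.097 ] [ 0.4968 -0.0026  0.097 ] -9.4940298857589
s0 knob 156 [ 0.5467 -0.4012  0.0426] [ 0.5812 -0.3755  0.0457] ((0.5495550036430359, -0.40526771545410156), (0.05497162416577339, 0.04876207932829857), 29.83653450012207)
s0 fit 406 [0.4701 0.0119 0.0966] [0.5042 0.0333 0.1013] ((0.4733738601207733, 0.008167937397956848), (0.0465189553797245, 0.058989331126213074), 84.44181060791016)
s0 shaft 170 [0.4827 0.1344 0.0748] [0.492  0.1498 0.0864] ((0.48240792751312256, 0.13131658732891083), (0.03866852447390556, 0.017209623008966446), 82.55243682861328)
s0 deck 10716 ((0.6489017009735107, 0.13712535798549652), (0.5966743230819702, 0.44339582324028015), 72.99482727050781)
d0 knob 443 [ 0.548  -0.412   0.0407] [ 0.5834 -0.3794  0.0437] ((0.5494645833969116, -0.4089190363883972), (0.05710836499929428, 0.0476200133562088), 25.687284469604492)
d0 fit 182 [4.731e-01 4.000e-04 9.530e-02] [0.5024 0.0298 0.098 ] ((0.47401630878448486, 0.
[... 253 characters left out ...]
eck 5008 ((0.6485626697540283, 0.11829103529453278), (0.5399599075317383, 0.45070329308509827), 71.2068862915039)
[ 0.23793649 -0.57735729  0.23030684] [[ 0.382 -0.888 -0.257  0.304]
 [-0.924 -0.367 -0.104 -0.551]
 [-0.002  0.277 -0.961  0.373]
 [ 0.     0.     0.     1.   ]] [[328.61377227   0.         321.66214084]
 [  0.         328.61377227 199.58746708]
 [  0.           0.           1.        ]]
[-7.55100305e-01  4.09243820e-01  1.44759933e+00 -4.44089210e-16
  1.28474951e+00  1.51569602e+00]
[-7.55100305e-01  4.09243820e-01  1.44759933e+00 -4.44089210e-16
  1.28474951e+00  1.11569602e+00]
[-7.55100305e-01  4.09243820e-01  1.44759933e+00 -4.44089210e-16
  1.28474951e+00  3.15696021e-01]
```

Run:
```python
from h import *
movep([.5495,-.407,.15],[np.pi,0,np.radians(27)])
p,d,c=snap('wrist','w1'); print(observe()['time_s'],observe()['eef_pos'])
v,u=np.mgrid[:400,:640];K=c['intrinsics'];T=c['world_from_camera']
P=(np.stack([(u-K[0,2])/K[0,0]*d,(v-K[1,2])/K[1,1]*d,d],-1)@T[:3,:3].T+T[:3,3])
m=(np.hypot(P[...,0]-.5495,P[...,1]+.407)<.05)&(P[...,2]>.035)&(P[...,2]<.05)&(d>0)
print(cv2.minAreaRect(P[m][:,:2].astype('f4')),P[m].mean(0),np.argwhere(m).mean(0))
m=(np.hypot(P[...,0]-.5495,P[...,1]+.407)<.05)&(P[...,2]>.004)&(P[...,2]<.05)&(d>0)
print(cv2.minEnclosingCircle(P[m][:,:2].astype('f4')))
print(w('d0',321,300,.04))
```

```text
1.5167 [ 0.54866166 -0.40851613  0.15064688]
((0.5509706139564514, -0.4077262878417969), (0.056671932339668274, 0.04601777344942093), 26.47515106201172) [ 0.55269743 -0.40692587  0.0418387 ] [192.69968717 321.17596455]
((0.5514855980873108, -0.40744727849960327), 0.034501634538173676)
[ 0.4309 -0.4562  0.04  ]
```

View pics/w1.png

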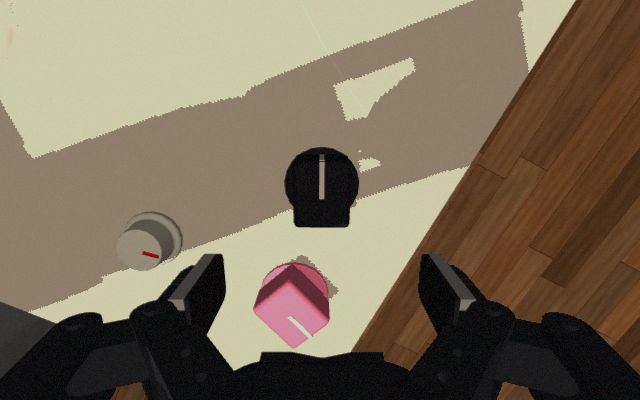

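The wrist view shows the black knob at (322,187), with its line running from (322,199) to the marked end at (321,156), which is along tool +x. The fitted rectangle is 56.7 x 46 mm at 26.5°, which matches the description. The pink look-alike (290,305) and the dial (148,243) are clear of the fingers. I'll grasp now.

Run:
```python
from h import *
y=np.radians(26.5); k=[.551,-.4077]
move_l(k+[.05],.2,[np.pi,0,y])
print(move_l(k+[.007],.1,max_force=10))
gripper_to(.03,45); o=observe(); print(o['opening'],o['grasp_force'],o['eef_pos'],o['ft_force'],o['time_s'])
move_l(k+[.2],.25); print(observe()['grasp_force'],observe()['opening'])
yh=np.radians(-7)
movep([.489-.05,.1295+.006,.2],[np.pi,0,yh])
p,d,c=snap('wrist','w2'); o=observe(); print(o['time_s'],o['eef_pos'],o['tcp_rot'],o['grasp_force'])
```

```text
False
0.045698625397654465 47.361158430576324 [ 0.5515197  -0.40815413  0.00788764] [-0.62926288 -0.21777958  2.38983175] 3.2
47.00851410627365 0.04547691036484753
6.175 [0.4394879  0.13501196 0.20006851] [ 3.14153664e+00 -2.26794614e-04 -1.22974837e-01] 47.010201662778854
```

View pics/w2.png

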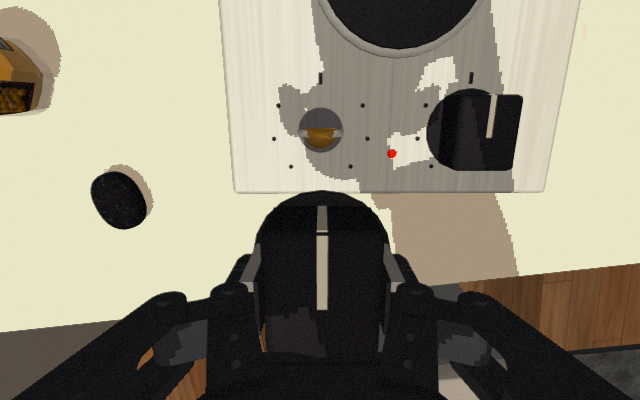

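The wrist view shows the shaft's grey base disc centred at about (321,130), with its tick at (320,78). The fitted knob's tick is at (471,78) and its line runs (489,138) to (493,95). The held knob's line points up, at (322,205).

Run:
```python
from h import *
f='w2'
b=w(f,321,130,.055);t1=w(f,320.3,78,.055);t2=w(f,471,78,.055)
print('base',b,'depth',w(f,300,138),'ticks',t1,t2,np.degrees(np.arctan2(*(t1-t2)[[1,0]]))-90,np.hypot(*(t1-t2)[:2]),'base->tick',np.degrees(np.arctan2(*(t1-b)[[1,0]])))
F1=w(f,489,138,.097);F2=w(f,493,95,.097);print(F1,F2,np.degrees(np.arctan2(*(F2-F1)[[1,0]])))
a=ld(f);d=a['d'];K=a['K'];T=a['T'];v,u=np.mgrid[:400,:640]
P=(np.stack([(u-K[0,2])/K[0,0]*d,(v-K[1,2])/K[1,1]*d,d],-1)@T[:3,:3].T+T[:3,3])
m=(np.hypot(P[...,0]-b[0],P[...,1]-b[1])<.025)&(P[...,2]>.06)&(P[...,2]<.1)&(d>0);Q=P[m]
print(len(Q),Q.mean(0),Q[Q[:,2]>.08].mean(0),Q.min(0),Q.max(0),cv2.minAreaRect(Q[:,:2].astype('f4')))
m=(np.hypot(P[...,0]-.474,P[...,1]-.006)<.045)&(P[...,2]>.09)&(P[...,2]<.11)&(d>0);print(cv2.minAreaRect(P[m][:,:2].astype('f4')))
# held knob: line
L1=(322,307);L2=(322,206);zt=.2-.007+.042
A=w(f,*L1,zt);B=w(f,*L2,zt);print('held',A,B,np.degrees(np.arctan2(*(B-A)[[1,0]])),w(f,322,215))
# view crop
p=a['p'][90:170,270:370,::-1];cv2.imwrite('pics/c2.png',cv2.resize(p,(700,560),interpolation=cv2.INTER_CUBIC))
```

```text
base [0.4899 0.1292 0.055 ] depth [0.4856 0.1479 0.0576] ticks [0.5317 0.1246 0.055 ] [0.5166 0.0014 0.055 ] -6.9876029311116525 0.12412191587306409 base->tick -6.2800071256997985
[0.4721 0.0062 0.097 ] [0.5023 0.0039 0.097 ] -4.355178562016923
650 [0.48708801 0.13032139 0.07709648] [0.48761639 0.13035565 0.0836108 ] [0.4768569  0.11115702 0.06014488] [0.49362681 0.14882148 0.0868499 ] ((0.48451176285743713, 0.13065244257450104), (0.03769771382212639, 0.015420600771903992), 83.06450653076172)
((0.4754158854484558, 0.007642790675163269), (0.04577038809657097, 0.056013546884059906), 82.89128112792969)
held [0.4376 0.1348 0.235 ] [0.4772 0.1299 0.235 ] -7.053775130392502 [0.4673 0.1312 0.2151]
```

View pics/c2.png

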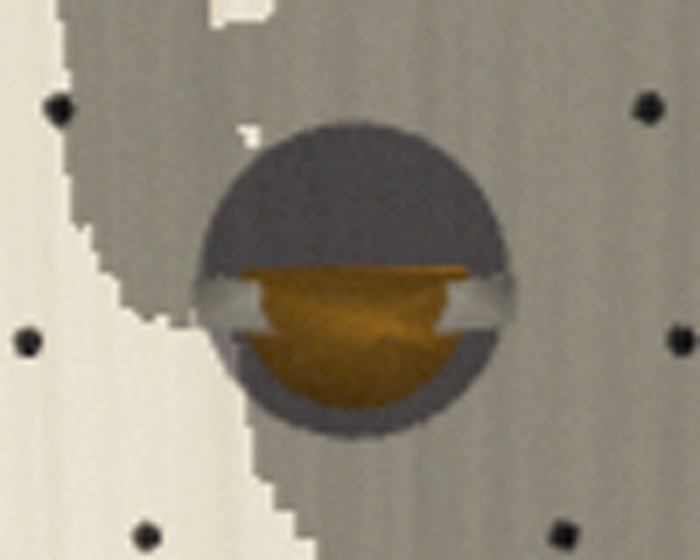

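Run:
```python
from h import *
s=[.4902,.1298]; y=np.radians(-7)
gripper_to(.03,70)
move_l(s+[.11],.15,[np.pi,0,y]); hold(.2)
o=observe(); print(o['eef_pos'],o['tcp_rot'][2],o['ft_force'],o['time_s'])
print(move_l(s+[.0755],.04,max_force=8)); o=observe(); print(o['eef_pos'],o['ft_force'],o['torque'])
if o['eef_pos'][2]<.08:
    print(move_l(s+[.0615],.025,max_force=30)); o=observe(); print(o['eef_pos'],o['tcp_rot'],o['ft_force'],o['time_s'])
snap('scene','s1')
```

```text
[0.49062303 0.12997206 0.11104357] -0.12190233835722819 [-1.48992533e-01  8.25229095e-04 -1.06252429e+00] 7.4333
False
[0.49044092 0.12980599 0.0757296 ] [ 0.37179678 -0.23202688 -0.56361117] [-0.03937434 -0.01541601 -0.01346587]
False
[0.49048595 0.12984571 0.06296289] [ 3.14141736e+00 -1.69191799e-04 -1.21963006e-01] [-5.82082993 -0.86910936 15.08623245] 9.15
```

Run:
```python
from h import *
s=[.4905,.1298]
print(move_l(s+[.057],.02,max_force=12)); hold(.2); o=observe(); print(o['eef_pos'],o['ft_force'])
move_l(s+[.063],.05); hold(.2); print(observe()['eef_pos'],observe()['ft_force'])
gripper_to(.085); move_l(s+[.16],.15); move_l([.43,.138,.2],.2); hold(.3)
p,d,c=snap('wrist','w3'); print(observe()['time_s'])
v,u=np.mgrid[:400,:640];K=c['intrinsics'];T=c['world_from_camera']
P=(np.stack([(u-K[0,2])/K[0,0]*d,(v-K[1,2])/K[1,1]*d,d],-1)@T[:3,:3].T+T[:3,3])
for cc in [(.49,.13),(.475,.007)]:
    m=(np.hypot(P[...,0]-cc[0],P[...,1]-cc[1])<.045)&(P[...,2]>.085)&(P[...,2]<.13)&(d>0)
    print(cv2.minAreaRect(P[m][:,:2].astype('f4')),np.median(P[m],0))
```

```text
True
[0.49030311 0.12983728 0.06297266] [-2.43884673  1.14340752  5.2857433 ]
[0.49056948 0.12979912 0.06299006] [-1.29860527 -0.27227419  3.04593237]
12.2
((0.49055781960487366, 0.12978854775428772), (0.04619457945227623, 0.05599207803606987), 82.92892456054688) [0.49194567 0.12958137 0.09710035]
((0.4756174087524414, 0.007495768368244171), (0.04617181047797203, 0.056109149008989334), 83.33460998535156) [0.47706644 0.00980401 0.09697346]
```

View pics/w3.png

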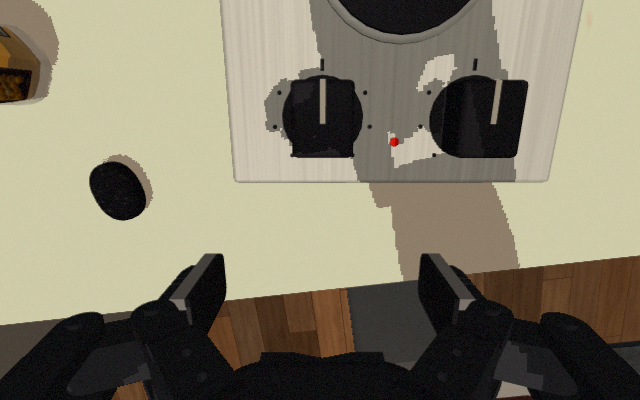

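The knob sits on the shaft at (322,115) with its line pointing to the plates at (322,80), parallel to the fitted knob. Both tops are 97 mm high, so it is flush, and the gripper is clear.

```bash
python3 -c "
from plant import *
print(job_done())"
```

```text
the job is handed in; nothing more can be done
None
```

The black bar knob is seated flush on the D-shaft, its white line pointing to the plates like the fitted knob's; the gripper has let go, and the job was handed in at about 12 s.

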